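# Hex nuts back into their lever bin

### The arm

A 6-joint arm with a two-finger parallel gripper is mounted at the origin on the work surface. World frame = base frame: x ahead of the robot, y to its left, z up, the work surface at z = 0. Lengths are in m, angles in rad, forces in N, time in s.
With the tool pointing down it reaches from about 0.35 to 1 m from the base axis. Payload 7.1 kg.
Tool frame: the origin (TCP) lies midway between the tips of the shut fingers; the grasp point (between the pads) lies 19 mm behind it (robot.grasp_offset is the distance from the TCP to the grasp point, in m); z points along the fingers, y is the line along which they close (so a half turn about z gives the same grasp; the last joint's range is limited). The gripper opens to 85 mm and grips with 20 to 120 N. Pads are 22 mm wide; open, the fingers measure 114 mm over their backs; the gripper's body (76 mm by 85 mm) begins 54 mm behind the grasp point. The pads swing forward as they close: fully open they stand 13 mm farther back than shut.
Start: joints at [1.137, 0.423, 1.63, -0, 1.089, -0.019], TCP at [0.252, 0.572, 0.231] pointing down, gripper open.
Joint ranges: [-3, 3], [-0.9, 2.11], [0.09, 2.58], [-1.31, 4.45], [0.11, 2.69], [-2.54, 2.54]. Speed limits (rad/s): [2.39, 2.39, 3.01, 3.14, 3.14, 3.14].

### API

Orientations are given as a 3x3 rotation matrix whose columns are the frame's x, y, z axes.
In Python, from bench import readout, viewer, order, models, robot gives the robot as it stands.
- The arm moves only by the tool play_rows, never from a script. Its argument "plan" is a list that holds one entry, the list of rows, each a list of 7 numbers: the turn, a rotation vector about the tool's x, y, z in degrees, then the shift along the tool's x, y, z in mm, then the finger opening in mm, from 0 to 85.4. A call has 1 to 8 rows; each row is the pose to reach, as a shift and turn from the pose commanded when the call began, along the tool's axes at that moment; what a row does not reach only later rows make up. A row lasts 1/8 s, in which the tool goes at most 62.5 mm and 10.7 degrees, less where a joint would pass 70% of its speed; a pose out of reach is approached as far as the arm can. A call with a gripper value outside its range is refused whole. The fingers move at their own pace and stop on an object; "newtons" is the grip in N (left out, the last holds). Time passes only in rows, so rows that repeat a pose let the fingers close. It gives the time, the measured TCP pose, the force, the opening and the grip force at its end, in the units of the state.
- readout.get_state(): the state, without advancing time (a new reading comes with each control period).
- viewer.grab_frame(name): name is "side" or "top" or "wrist"; returns a dict with "color" (420x560x3 uint8, red, green, blue), "z_map" (420x560 float32, m along the optical axis (not along the pixel's ray), 0 where there is no reading), "mtx" (3x3 intrinsics, pixels), "k1" (the pictures are not rectified: a ray, as slopes to the right and down, at radius r is drawn at 1 + k1 r^2 times it, then the intrinsics apply), "R" (3x3) and "t" (3): a world point X has camera coordinates R X + t. Camera axes: x right, y down, z forward; pixel columns grow to the right and rows downward; lengths in m; the calibration is good to about 2 mm. A picture is of the moment at which its call begins.
- order.close_job(): hands the job in; it is judged then, once.
Trained networks look in the newest picture that a camera, given by its name, has taken for a name from the list of things; names that differ only in an ending like _2 or _b are one class to them, and where a whole thing is asked for, a point or a joint stands for the part that bears it (a point fixed in the world has none). Each returns a list of dicts, best first, with "conf" (0 to 1); they miss things now and then, are a little off and sometimes report something else, mostly with a low value. They report only what shows in the picture. A call takes as long as a camera call. They do not tell look-alikes from the thing itself.
- models.boxes_of(camera, target): "extent" ([left, top, right, bottom] as shares, 0 to 1, of the picture: columns of its width, rows of its height, round what is visible of it).
- models.spot_point(camera, target): "position" ([column, row] as shares, 0 to 1, of the picture: columns of its width, rows of its height: a listed point, or the origin of a listed thing).
The state is a dict: "clock": time; "q": joint angles; "dq": joint speeds; "effort": joint torques, N m; "eef_pos": TCP position; "orientation": TCP orientation; "force": force on the tool from outside, world axes, zero at the start; "ft_torque": the same for the moment, N m; "width": finger opening in m; "gripper_force": force on a finger pad.
Only numpy, scipy, OpenCV 4.12 (cv2) and the standard library are available. Lean on these libraries where they do the work, as an engineer would, in place of code of your own. Each camera call takes 0.05 s, during which the arm holds its last target. There are 200 camera calls.

### The job

Put all the hex nuts away in the lidded bin meant for them, the one whose ledge shows a hex nut as its specimen: first press that bin's sprung lever down until its catch holds it and the lid stays open by itself, then lift the scoop tray by its handle and tip it over that bin so that its nuts slide in, and put the stray nuts from the bench in too. Finish with the empty tray standing flat on its rubber mat and the bin shut again (pushing the open lid over inwards lets go of the catch and it springs shut); do not open the other bin, and leave the round bushes, the specimens and everything else where they are.

Things in the scene. Friction and masses are not known exactly. Their poses are not given: they have to be found in the camera images.
- left_bin: left-hand (+y) parts bin, fixed: blue box 160 x 160 mm, 5 mm walls, rim 70 mm up, flat sprung lid. Origin under its centre on the bench, x away from the robot at yaw 0. Lid hinged on the +y (outer) side; open (95 deg), it stands upright there, 158 mm above the rim; swung back inwards past 65 deg it snaps shut. Lever on the -y (inner) side. A ledge at local x -102 mm, 66 mm up, holds the specimen
- right_bin: right-hand (-y) parts bin, fixed: blue box 160 x 160 mm, 5 mm walls, rim 70 mm up, flat sprung lid. Origin under its centre on the bench, x away from the robot at yaw 0. Lid hinged on the -y (outer) side; open (95 deg), it stands upright there, 158 mm above the rim; swung back inwards past 65 deg it snaps shut. Lever on the +y (inner) side. A ledge at local x -102 mm, 66 mm up, holds the specimen
- left_lever (a joint): sprung lever of the left bin, rad: 0 = up as it springs, lid shut; 0.62 = fully down, lid open (95 degrees). Pressed past about 0.5 a catch holds it down; let go before that it springs back. About 15 N at the pad
- right_lever (a joint): sprung lever of the right bin, rad: 0 = up as it springs, lid shut; 0.62 = fully down, lid open (95 degrees). Pressed past about 0.5 a catch holds it down; let go before that it springs back. About 15 N at the pad
- left_pad (a point): middle of the rubber pad (44 x 34 mm) on the upper face of the left bin's lever, 80 mm from the hinge line (which is 74 mm above the bench and parallel to the bin's x axis); about 106 mm up when the lever is up, about 60 mm up when it is fully down
- right_pad (a point): middle of the rubber pad (44 x 34 mm) on the upper face of the right bin's lever, 80 mm from the hinge line (which is 74 mm above the bench and parallel to the bin's x axis); about 106 mm up when the lever is up, about 60 mm up when it is fully down
- tray: aluminium scoop tray, 140 (x) x 120 (y) mm, floor 4 mm thick, walls 24 mm high on three sides, open at the +x end (the pouring lip). Origin under its centre. A wooden bar handle, 14 mm (x) x 120 mm (y) x 22 mm tall, bridges it across y over its centre, its middle 90 mm above the origin. 250 g empty
- mat: rubber mat fixed on the bench, 190 (x) x 170 (y) x 3 mm, the tray's place; origin under its centre
- specimen_hex: steel hex coupling nut, 30 mm across the flats (35 mm over the corners), 24 mm long, 70 g, with a dark bore; origin at its centre, z along its bore; flats face its y axis and every 60 degrees from it. The specimen on the ledge of the bin that is for hex nuts; stays there
- specimen_bush: plain round steel bush, 21 mm diameter, 42 mm tall; the specimen on the ledge of the bin that is for round bushes; stays there; origin at its centre
- bush: plain round steel bush, 21 mm diameter, 42 mm tall, standing on the bench among the stray nuts; not part of the job; origin at its centre
- hex_t1: steel hex coupling nut, 30 mm across the flats (35 mm over the corners), 24 mm long, 70 g, with a dark bore; origin at its centre, z along its bore; flats face its y axis and every 60 degrees from it. Starts standing in the tray; may be absent
- hex_t2: steel hex coupling nut, 30 mm across the flats (35 mm over the corners), 24 mm long, 70 g, with a dark bore; origin at its centre, z along its bore; flats face its y axis and every 60 degrees from it. Starts standing in the tray; may be absent
- hex_t3: steel hex coupling nut, 30 mm across the flats (35 mm over the corners), 24 mm long, 70 g, with a dark bore; origin at its centre, z along its bore; flats face its y axis and every 60 degrees from it. Starts standing in the tray; may be absent
- hex_t4: steel hex coupling nut, 30 mm across the flats (35 mm over the corners), 24 mm long, 70 g, with a dark bore; origin at its centre, z along its bore; flats face its y axis and every 60 degrees from it. Starts standing in the tray; may be absent
- hex_s1: steel hex coupling nut, 30 mm across the flats (35 mm over the corners), 24 mm long, 70 g, with a dark bore; origin at its centre, z along its bore; flats face its y axis and every 60 degrees from it. Starts standing loose on the bench to either side of the tray; may be absent
- hex_s2: steel hex coupling nut, 30 mm across the flats (35 mm over the corners), 24 mm long, 70 g, with a dark bore; origin at its centre, z along its bore; flats face its y axis and every 60 degrees from it. Starts standing loose on the bench to either side of the tray; may be absent
- hex_s3: steel hex coupling nut, 30 mm across the flats (35 mm over the corners), 24 mm long, 70 g, with a dark bore; origin at its centre, z along its bore; flats face its y axis and every 60 degrees from it. Starts standing loose on the bench to either side of the tray; may be absent
- hex_s4: steel hex coupling nut, 30 mm across the flats (35 mm over the corners), 24 mm long, 70 g, with a dark bore; origin at its centre, z along its bore; flats face its y axis and every 60 degrees from it. Starts standing loose on the bench to either side of the tray; may be absent
- hex_s5: steel hex coupling nut, 30 mm across the flats (35 mm over the corners), 24 mm long, 70 g, with a dark bore; origin at its centre, z along its bore; flats face its y axis and every 60 degrees from it. Starts standing loose on the bench to either side of the tray; may be absent
- tape: bystander: tape measure 70 x 35 x 65 mm, origin under its centre
- driver: bystander: screwdriver lying on the bench
- spanner: bystander: spanner lying on the bench
- pencil: bystander: carpenter's pencil 150 x 8 x 8 mm lying between the levers
Not all that is in view belongs to the job. Of the things shaped like the tray, the aluminium one is meant.

How it is judged:
On the way, in this order (a step that is already met when the one before it is completed fails the run):
1. the lever of the hex-nut bin is down, held by its catch with the fingers off it (((horizontal distance between specimen_hex and left_bin below 0.2 m and value of joint left_lever above 0.54 rad and contact force between the fingers and left_bin below 0.3 N) or (horizontal distance between specimen_hex and right_bin below 0.2 m and value of joint right_lever above 0.54 rad and contact force between the fingers and right_bin below 0.3 N))), for 0.3 s.
2. the tray is tipped (by more than 0.45 rad) over the hex-nut bin (((horizontal distance between specimen_hex and left_bin below 0.2 m and horizontal distance between tray and left_bin below 0.17 m and angle between tray's own z axis and vertical above 0.45 rad and height (world z) of tray above 0.06 m) or (horizontal distance between specimen_hex and right_bin below 0.2 m and horizontal distance between tray and right_bin below 0.17 m and angle between tray's own z axis and vertical above 0.45 rad and height (world z) of tray above 0.06 m))), for 0.2 s.
At the end, for the whole second after the job is handed in: every hex nut present (except the specimen) lies inside the hex-nut bin, below its rim; that bin is shut again, its lever sprung up (below 0.06 rad); the tray stands flat (within 0.08 rad) and at rest on its mat, centres within 50 mm (((horizontal distance between specimen_hex and left_bin below 0.2 m and value of joint left_lever below 0.06 rad and (x of hex_t1 in the frame of left_bin between -0.078 and 0.078 m and y of hex_t1 in the frame of left_bin between -0.078 and 0.078 m and z of hex_t1 in the frame of left_bin between 0 and 0.07 m) and (x of hex_t2 in the frame of left_bin between -0.078 and 0.078 m and y of hex_t2 in the frame of left_bin between -0.078 and 0.078 m and z of hex_t2 in the frame of left_bin between 0 and 0.07 m) and (x of hex_t3 in the frame of left_bin between -0.078 and 0.078 m and y of hex_t3 in the frame of left_bin between -0.078 and 0.078 m and z of hex_t3 in the frame of left_bin between 0 and 0.07 m) and (x of hex_t4 in the frame of left_bin between -0.078 and 0.078 m and y of hex_t4 in the frame of left_bin between -0.078 and 0.078 m and z of hex_t4 in the frame of left_bin between 0 and 0.07 m) and (x of hex_s1 in the frame of left_bin between -0.078 and 0.078 m and y of hex_s1 in the frame of left_bin between -0.078 and 0.078 m and z of hex_s1 in the frame of left_bin between 0 and 0.07 m) and (x of hex_s2 in the frame of left_bin between -0.078 and 0.078 m and y of hex_s2 in the frame of left_bin between -0.078 and 0.078 m and z of hex_s2 in the frame of left_bin between 0 and 0.07 m) and (x of hex_s3 in the frame of left_bin between -0.078 and 0.078 m and y of hex_s3 in the frame of left_bin between -0.078 and 0.078 m and z of hex_s3 in the frame of left_bin between 0 and 0.07 m) and (x of hex_s4 in the frame of left_bin between -0.078 and 0.078 m and y of hex_s4 in the frame of left_bin between -0.078 and 0.078 m and z of hex_s4 in the frame of left_bin between 0 and 0.07 m) and (x of hex_s5 in the frame of left_bin between -0.078 and 0.078 m and y of hex_s5 in the frame of left_bin between -0.078 and 0.078 m and z of hex_s5 in the frame of left_bin between 0 and 0.07 m)) or (horizontal distance between specimen_hex and right_bin below 0.2 m and value of joint right_lever below 0.06 rad and (x of hex_t1 in the frame of right_bin between -0.078 and 0.078 m and y of hex_t1 in the frame of right_bin between -0.078 and 0.078 m and z of hex_t1 in the frame of right_bin between 0 and 0.07 m) and (x of hex_t2 in the frame of right_bin between -0.078 and 0.078 m and y of hex_t2 in the frame of right_bin between -0.078 and 0.078 m and z of hex_t2 in the frame of right_bin between 0 and 0.07 m) and (x of hex_t3 in the frame of right_bin between -0.078 and 0.078 m and y of hex_t3 in the frame of right_bin between -0.078 and 0.078 m and z of hex_t3 in the frame of right_bin between 0 and 0.07 m) and (x of hex_t4 in the frame of right_bin between -0.078 and 0.078 m and y of hex_t4 in the frame of right_bin between -0.078 and 0.078 m and z of hex_t4 in the frame of right_bin between 0 and 0.07 m) and (x of hex_s1 in the frame of right_bin between -0.078 and 0.078 m and y of hex_s1 in the frame of right_bin between -0.078 and 0.078 m and z of hex_s1 in the frame of right_bin between 0 and 0.07 m) and (x of hex_s2 in the frame of right_bin between -0.078 and 0.078 m and y of hex_s2 in the frame of right_bin between -0.078 and 0.078 m and z of hex_s2 in the frame of right_bin between 0 and 0.07 m) and (x of hex_s3 in the frame of right_bin between -0.078 and 0.078 m and y of hex_s3 in the frame of right_bin between -0.078 and 0.078 m and z of hex_s3 in the frame of right_bin between 0 and 0.07 m) and (x of hex_s4 in the frame of right_bin between -0.078 and 0.078 m and y of hex_s4 in the frame of right_bin between -0.078 and 0.078 m and z of hex_s4 in the frame of right_bin between 0 and 0.07 m) and (x of hex_s5 in the frame of right_bin between -0.078 and 0.078 m and y of hex_s5 in the frame of right_bin between -0.078 and 0.078 m and z of hex_s5 in the frame of right_bin between 0 and 0.07 m))) and horizontal distance between tray and mat below 0.05 m and angle between tray's own z axis and vertical below 0.08 rad and height (world z) of tray below 0.012 m and linear speed of tray below 0.02 m/s); the robot touches nothing.
It fails at once if the other bin's lever is pressed (past 0.25 rad) ((horizontal distance between specimen_hex and left_bin below 0.2 m and value of joint right_lever above 0.25 rad) or (horizontal distance between specimen_hex and right_bin below 0.2 m and value of joint left_lever above 0.25 rad)).
It fails at once if a round bush, a specimen or another bystander is moved more than 50 mm (distance of any of bush, specimen_bush, specimen_hex, tape, driver, spanner, pencil from where it was at the start of the episode above 0.05 m).
Of hex_t1, hex_t2, hex_t3, hex_t4 only 2 to 4 are there at a start; the rules pass over those that are not, and their reading is None.
Of hex_s1, hex_s2, hex_s3, hex_s4, hex_s5 only 3 to 5 are there at a start; the rules pass over those that are not, and their reading is None.
At some moment in a run one of hex_s1, hex_s2, hex_s3, hex_s4, hex_s5, tray may be knocked a few centimetres aside while the robot is not near it.
It also fails if it takes over 210 s, if anything falls off the work surface, if the arm or the gripper's body presses on something with over 40 N, if the wrist force passes 120 N, or if a joint passes its speed limit or range.

## Working session

There is one attempt and no reset: what is moved stays moved. The work goes in short steps, Python scripts to look and compute and a tool call to move; the robot and the scene stay as the last step left them, time stands still between calls to the robot, and variables do not carry over. Pictures are saved under pics/ and viewed, at most 14 in all, crops included, and the job is handed in when it is done.

Besides the shell and the picture viewer there is one more tool, called as a command line: name --argument value ..., lists and objects as JSON in quotes. play_rows: Moves the arm, as the interface text tells. Its arguments: {"type":"object","properties":{"plan":{"type":"array"},"newtons":{"type":"number"}},"required":["plan"]}

```bash
ls; mkdir -p pics; cat > h.py <<'E'
import numpy as np, cv2
from bench import readout, viewer, order, models, robot
def save(f,name,box=None,scale=1):
    im=f["color"][:,:,::-1]
    if box: im=im[box[1]:box[3],box[0]:box[2]]
    im=cv2.resize(im,None,fx=scale,fy=scale,interpolation=cv2.INTER_CUBIC) if scale!=1 else im
    cv2.imwrite("pics/"+name,im)
def rays(f,px):
    px=np.atleast_2d(np.array(px,float)); k=f["mtx"]
    d=np.array([f["k1"],0,0,0],float)
    return cv2.undistortPoints(px.reshape(-1,1,2),np.array(k,float),d).reshape(-1,2)
def world(f,px,depth=None):
    r=rays(f,px); px=np.atleast_2d(px)
    z=np.array([f["z_map"][int(round(p[1])),int(round(p[0]))] for p in px]) if depth is None else np.full(len(px),depth)
    c=np.c_[r*z[:,None],z]
    return (c-f["t"])@f["R"]
def plane(f,px,h):
    r=rays(f,px); d=np.c_[r,np.ones(len(r))]@f["R"]; o=-np.array(f["R"]).T@f["t"]
    return o+d*((h-o[2])/d[:,2])[:,None]
def cloud(f):
    H,W=f["z_map"].shape; u,v=np.meshgrid(np.arange(W),np.arange(H))
    r=rays(f,np.c_[u.ravel(),v.ravel()]); z=f["z_map"].ravel()
    return ((np.c_[r*z[:,None],z]-f["t"])@f["R"]).reshape(H,W,3)
def spots(f,cam,t,h=None,mc=0.2):
    for d in models.spot_point(cam,t):
        if d["conf"]<mc: continue
        p=np.array(d["position"])*[560,420]
        print(cam,t,round(d["conf"],2),p.round(0), world(f,np.clip(p,0,[559,419]))[0].round(3), None if h is None else plane(f,p,h)[0].round(3))
E
python3 - <<'E'
from h import *
for c in ["top","side"]:
    f=viewer.grab_frame(c); save(f,c+"0.png",scale=1.4)
    for t,h in [("left_bin",0),("right_bin",0),("specimen_hex",.078),("specimen_bush",None),("bush",.021),("tray",.003),("mat",0),("hex_t1",None),("hex_s1",.012),("left_pad",.106),("right_pad",.106),("tape",0),("driver",0),("spanner",0),("pencil",0)]: spots(f,c,t,h)
s=readout.get_state(); print(s["clock"],s["eef_pos"],s["orientation"],robot.grasp_offset)
E
```

```text
pics
top left_bin 0.98 [173. 269.] [0.435 0.25  0.079] [0.443 0.267 0.   ]
top left_bin 0.69 [195. 187.] [0.647 0.184 0.02 ] [0.653 0.187 0.   ]
top right_bin 0.97 [370. 233.] [ 0.45  -0.237  0.08 ] [ 0.458 -0.257  0.   ]
top specimen_hex 0.53 [388. 271.] [ 0.352 -0.262  0.088] [ 0.352 -0.265  0.078]
top specimen_bush 0.52 [174. 306.] [0.347 0.251 0.108] None
top specimen_bush 0.33 [309. 253.] [ 0.423 -0.078  0.107] None
top tray 0.77 [262. 196.] [0.599 0.011 0.007] [0.6   0.011 0.003]
top tray 0.56 [130. 167.] [0.734 0.356 0.004] [0.734 0.356 0.003]
top hex_t1 0.61 [249. 210.] [0.562 0.051 0.029] None
top hex_t1 0.56 [248. 183.] [0.613 0.041 0.102] None
top hex_t1 0.46 [271. 204.] [ 0.569 -0.008  0.027] None
top hex_t1 0.38 [278. 186.] [ 0.595 -0.031  0.102] None
top hex_s1 0.72 [365. 168.] [ 0.629 -0.274  0.021] [ 0.632 -0.277  0.012]
top hex_s1 0.6 [401. 174.] [ 0.599 -0.366  0.02 ] [ 0.601 -0.369  0.012]
top hex_s1 0.41 [192. 186.] [0.649 0.189 0.023] [0.652 0.191 0.012]
top left_pad 0.66 [233. 250.] [0.455 0.099 0.105] [0.455 0.099 0.106]
top right_pad 0.93 [312. 251.] [ 0.424 -
[... 1538 characters left out ...]
ad 0.62 [225. 180.] [0.454 0.131 0.094] [0.455 0.115 0.106]
side right_pad 0.63 [211. 239.] [ 0.427 -0.087  0.104] [ 0.428 -0.089  0.106]
side tape 0.67 [346. 201.] [0.764 0.118 0.018] [0.771 0.14  0.   ]
side driver 0.9 [352. 239.] [ 0.75  -0.021  0.015] [ 0.756 -0.006  0.   ]
side spanner 0.92 [370. 365.] [ 0.716 -0.342  0.007] [ 0.718 -0.338  0.   ]
side spanner 0.56 [289. 238.] [ 0.594 -0.05   0.059] [0.603 0.01  0.   ]
side spanner 0.22 [274. 238.] [ 0.564 -0.018  0.032] [0.567 0.015 0.   ]
1.6 [0.25185677 0.57200715 0.23134144] [[-9.15205120e-01  4.02988321e-01  2.81781882e-05]
 [ 4.02988322e-01  9.15205120e-01  2.38994791e-05]
 [-1.61576112e-05  3.32284064e-05 -9.99999999e-01]] 0.0187
```

View pics/top0.png

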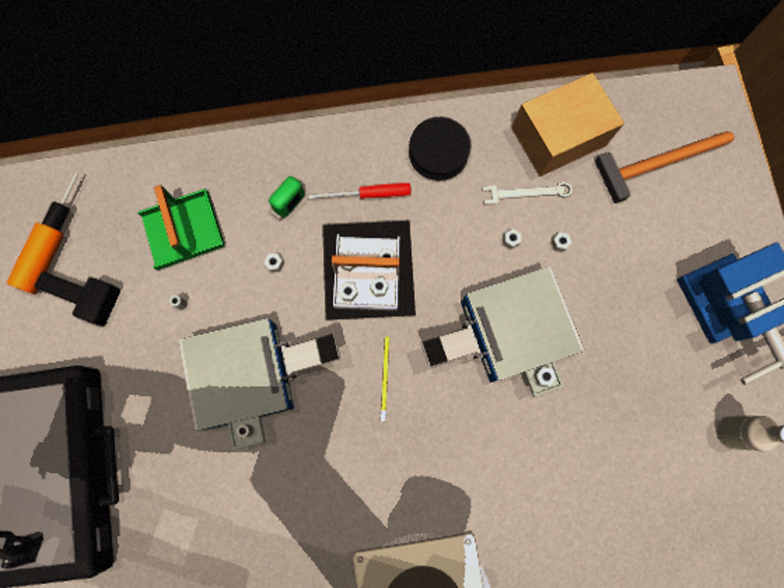

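View pics/side0.png

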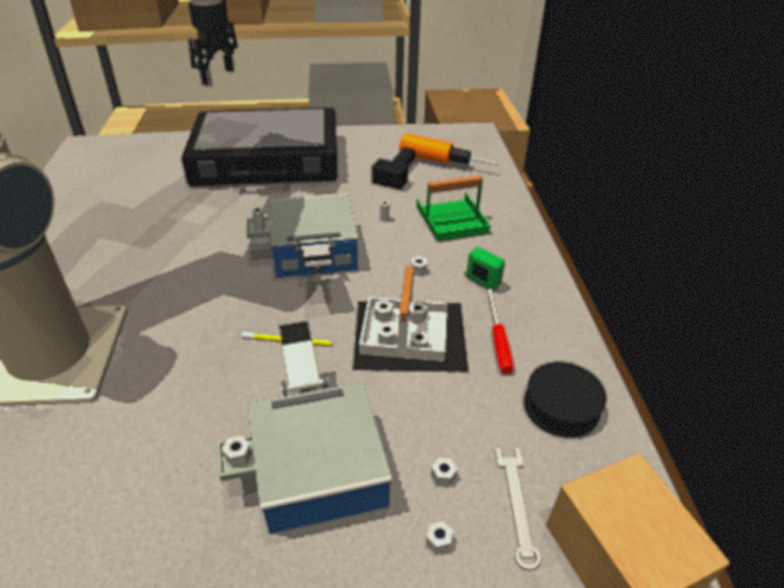

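The hex specimen is on the right bin's ledge at (389,268) in unscaled top pixels. The bush specimen is on the left bin's ledge at (174,308), with a matching look-alike on the bench at (126,214). The aluminium tray is on the mat at (262,196), and the green scoop at (130,167) is the decoy. The stray nuts are at (195,187), (366,170) and (402,172). I'll check the specimens and the tray lip in a crop.

```bash
python3 - <<'E'
from h import *
f=viewer.grab_frame("top"); g=viewer.grab_frame("side")
def cr(f,b,w,h): return cv2.resize(f["color"][b[1]:b[3],b[0]:b[2],::-1],(w,h),interpolation=cv2.INTER_CUBIC)
im=np.vstack([np.hstack([cr(f,(225,150,305,230),400,300),cr(g,(245,190,345,270),400,300)]),np.hstack([cr(f,(350,240,420,290),400,300),cr(f,(140,280,210,330),400,300)])])
cv2.imwrite("pics/crop1.png",im)
P=cloud(f)
# lid of right bin: points z 0.07..0.09
def rect(m,n):
    q=P[m][:,:2].astype(np.float32); r=cv2.minAreaRect(q); print(n,len(q),r, np.median(P[m][:,2]))
X,Y,Z=P[...,0],P[...,1],P[...,2]
rect((abs(X-.455)<.15)&(Y<-.165)&(Y>-.37)&(Z>.07)&(Z<.087)&(X>.375),"lid")
rect((abs(X-.427)<.05)&(abs(Y+.087)<.05)&(Z>.085)&(Z<.12),"lever")
rect((abs(X-.6)<.1)&(abs(Y-.01)<.1)&(Z>.09)&(Z<.115),"handle")
rect((abs(X-.6)<.1)&(abs(Y-.01)<.1)&(Z>.005)&(Z<.035),"tray")
m=(f["color"].max(2)<45)&(abs(X-.6)<.13)&(abs(Y-.01)<.13)&(Z<.01); rect(m,"mat")
for z in (.002,.006,.02,.026,.03): 
    m=(abs(X-.6)<.1)&(abs(Y-.01)<.1)&(abs(Z-z)<.002); print(z,m.sum(), X[m].min(),X[m].max(),Y[m].min(),Y[m].max())
E
```

```text
lid 4097 ((0.45449793338775635, -0.24694469571113586), (0.16486380994319916, 0.17638316750526428), 10.053678512573242) 0.07516202981112735
lever 530 ((0.43080058693885803, -0.10113593190908432), (0.04409582167863846, 0.07608084380626678), 10.14157772064209) 0.09917377206286229
handle 322 ((0.6032190322875977, 0.010488443076610565), (0.11877826601266861, 0.015408488921821117), 78.88146209716797) 0.10207469588735199
tray 1637 ((0.611065685749054, 0.002312019467353821), (0.17533141374588013, 0.1879030168056488), 84.1578369140625) 0.008166483047102005
mat 1714 ((0.6109544634819031, 0.00683293491601944), (0.16696181893348694, 0.18774941563606262), 84.45903015136719) 0.001885526063138614
0.002 1781 0.5000238210094615 0.6999585916220025 -0.08984884823853255 0.10991407623488256
0.006 1171 0.5008811236636638 0.6997793318456733 -0.08992483640098863 0.10001828785781457
0.02 36 0.5291684396993425 0.6572517851194605 -0.057618109175015926 0.0812767197157209
0.026 180 0.5256091220948238 0.6811747556665201 -0.060339642466781834 0.08022176217744849
0.03 239 0.5276964140510743 0.6668732825270975 -0.05400074570053833 0.08049478748431219
```

View pics/crop1.png

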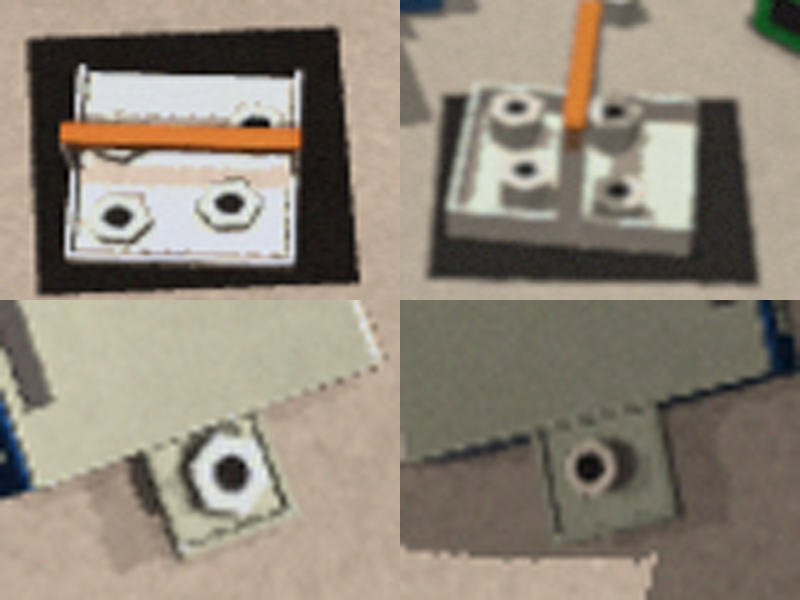

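The crop settles it. The hex nut specimen is on the right bin (lower left panel) and the round bush is on the left bin. The tray holds 4 nuts, and its open lip faces away from the robot (+x, top edge). Next I'll check what kinematics are available.

```bash
cat >> h.py <<'E'
from scipy.spatial.transform import Rotation as Ro
def down(psi,tilt=0):
    """tool y at world angle psi (deg), pointing down, then tipped lip-down by tilt deg about the horizontal axis left of y"""
    y=np.array([np.cos(np.radians(psi)),np.sin(np.radians(psi)),0]); z=np.array([0,0,-1.]); x=np.cross(y,z)
    R=np.c_[x,y,z]
    ax=np.cross([0,0,1],y)
    return Ro.from_rotvec(np.radians(tilt)*ax).as_matrix()@R
def rows(*targets):
    "targets: (pos TCP, R): prints shift/turn in tool axes from now"
    s=readout.get_state(); R0=np.array(s["orientation"]); p0=np.array(s["eef_pos"])
    print("t",s["clock"],"tcp",p0.round(4),"w",round(s["width"],4),"F",np.round(s["force"],1))
    for p,R in targets:
        t=np.degrees(Ro.from_matrix(R0.T@R).as_rotvec()); d=R0.T@(np.array(p)-p0)*1000
        print(t.round(1),d.round(1))
E
python3 - <<'E'
from h import *
rows(([.427,-.087,.2],down(-11)),([.426,-.082,.057],down(-11)))
E
```

```text
t 1.7 tcp [0.2518 0.572  0.2313] w 0.0853 F [-0.  -0.4  0.4]
[-0.  -0.  77.2] [-425.9 -532.5   31.3]
[-0.  -0.  77.2] [-423.  -528.3  174.3]
```

play_rows --plan '[[[0,0,77.2,-426,-532,31,0],[0,0,77.2,-426,-532,31,0],[0,0,77.2,-426,-532,31,0],[0,0,77.2,-426,-532,31,0],[0,0,77.2,-426,-532,31,0],[0,0,77.2,-426,-532,31,0],[0,0,77.2,-426,-532,31,0],[0,0,77.2,-426,-532,31,0]]]'

```text
clock: 2.7
eef_pos: [0.381, 0.0876, 0.209]
orientation: [[0.193, 0.981, 0.002], [0.981, -0.193, 0.0], [0.001, 0.001, -1.0]]
force: [1.0, -0.2, -0.0]
width: 0.0
gripper_force: 0.0
```

```bash
python3 - <<'E'
from h import *
rows(([.427,-.087,.15],down(-11)),([.426,-.083,.057],down(-11)))
E
```

```text
t 2.7 tcp [0.381  0.0876 0.209 ] w 0.0 F [ 1.  -0.2 -0. ]
[ 0.1 -0.  -0.1] [-162.5   78.7   59. ]
[ 0.1 -0.  -0.1] [-158.8   76.8  152. ]
```

play_rows --plan '[[[0,0,0,-162,79,59,0],[0,0,0,-162,79,59,0],[0,0,0,-162,79,59,0],[0,0,0,-162,79,59,0],[0,0,0,-162,79,59,0]]]'

```text
clock: 3.32
eef_pos: [0.4269, -0.0848, 0.1495]
orientation: [[0.192, 0.981, -0.001], [0.981, -0.192, 0.0], [0.0, -0.001, -1.0]]
force: [-0.1, 0.5, -0.3]
width: 0.0001
gripper_force: 0.0
```

```bash
python3 - <<'E'
from h import *
for c in ("wrist","side"):
    f=viewer.grab_frame(c); spots(f,c,"right_pad",.106)
rows(([.427,-.087,.11],down(-11)),([.426,-.083,.057],down(-11)))
E
```

```text
wrist right_pad 0.72 [286. 242.] [ 0.43  -0.088  0.105] [ 0.43  -0.088  0.106]
side right_pad 0.61 [211. 238.] [ 0.427 -0.086  0.108] [ 0.427 -0.084  0.106]
t 3.525 tcp [ 0.4272 -0.0835  0.1501] w -0.0 F [ 0.3 -0.5  0.3]
[ 0.  -0.   0.2] [-3.4  0.4 40.1]
[ 0.  -0.   0.2] [ 0.3 -1.4 93.1]
```

play_rows --plan '[[[0,0,0,-3,0,40,0],[0,0,0,-2,0,60,0],[0,0,0,-1,0,75,0],[0,0,0,0,0,88,0],[0,0,0,0,0,94,0],[0,0,0,0,0,94,0]]]'

```text
clock: 4.28
eef_pos: [0.4285, -0.0842, 0.059]
orientation: [[0.188, 0.982, 0.003], [0.982, -0.188, -0.001], [-0.0, 0.003, -1.0]]
force: [-10.1, 2.0, 51.9]
width: -0.0001
gripper_force: 25.6
```

play_rows --plan '[[[0,0,0,0,0,-40,60],[0,0,0,0,0,-100,60],[0,0,0,0,0,-160,60],[0,0,0,0,0,-160,60],[0,0,0,0,0,-160,60]]]'

```text
clock: 4.9
eef_pos: [0.4269, -0.084, 0.2157]
orientation: [[0.189, 0.982, 0.001], [0.982, -0.189, -0.0], [-0.0, 0.001, -1.0]]
force: [-0.7, -0.4, -1.4]
width: 0.0598
gripper_force: 0.0
```

```bash
python3 - <<'E'
from h import *
f=viewer.grab_frame("side"); save(f,"side1.png",scale=1.4)
g=viewer.grab_frame("top")
for t in ["tray","hex_s1"]: spots(f,"side",t,.012); spots(g,"top",t,.012)
P=cloud(g);X,Y,Z=P[...,0],P[...,1],P[...,2]
m=(abs(X-.6)<.1)&(abs(Y-.01)<.1)&(Z>.09)&(Z<.115); print(m.sum(),cv2.minAreaRect(P[m][:,:2].astype(np.float32)))
rows(([.603,.0105,.22],down(-11)),([.603,.0105,.078],down(-11)))
E
```

```text
side tray 0.61 [289. 234.] [ 0.595 -0.048  0.069] [0.603 0.011 0.012]
side tray 0.58 [323. 153.] [0.746 0.367 0.006] [0.744 0.357 0.012]
top tray 0.89 [262. 198.] [0.593 0.013 0.004] [0.591 0.013 0.012]
top tray 0.69 [129. 165.] [0.742 0.359 0.001] [0.738 0.356 0.012]
side hex_s1 0.88 [310. 382.] [ 0.598 -0.372  0.022] [ 0.599 -0.367  0.012]
side hex_s1 0.74 [273. 151.] [0.592 0.363 0.023] [0.594 0.38  0.012]
side hex_s1 0.67 [318. 335.] [ 0.628 -0.279  0.025] [ 0.63  -0.271  0.012]
side hex_s1 0.57 [296. 191.] [0.639 0.166 0.02 ] [0.641 0.176 0.012]
top hex_s1 0.72 [247. 184.] [0.61  0.044 0.107] [0.636 0.046 0.012]
top hex_s1 0.68 [399. 177.] [ 0.592 -0.359  0.018] [ 0.594 -0.362  0.012]
top hex_s1 0.65 [276. 183.] [ 0.621 -0.03   0.034] [ 0.627 -0.031  0.012]
top hex_s1 0.46 [195. 188.] [0.643 0.184 0.022] [0.646 0.185 0.012]
top hex_s1 0.45 [366. 169.] [ 0.627 -0.275  0.019] [ 0.629 -0.277  0.012]
314 ((0.6034930944442749, 0.010177765041589737), (0.11833800375461578, 0.015597212128341198), 79.00355529785156)
t 5.2 tcp [ 0.4266 -0.0845  0.2145] w 0.0598 F [-1.   0.2 -0.6]
[-0.1 -0.   0. ] [126.8 155.1  -5.9]
[-0.1 -0.   0. ] [126.8 155.5 136.1]
```

View pics/side1.png

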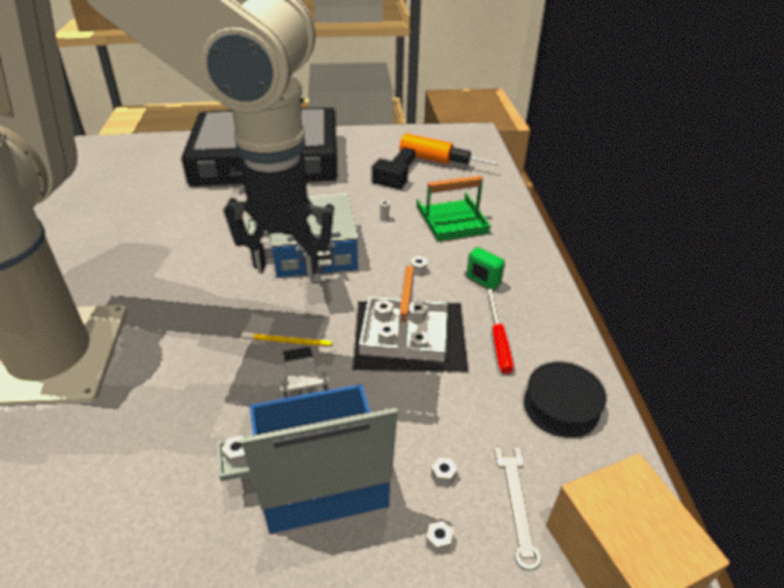

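The side view shows the right bin's lid standing open, around (320,450), with the lever held down and the fingers clear. Next I'll grasp the tray handle.

play_rows --plan '[[[0,0,0,127,155,0,60],[0,0,0,127,155,0,60],[0,0,0,127,155,0,60],[0,0,0,127,155,0,60],[0,0,0,127,155,50,60],[0,0,0,127,155,80,60]]]'

```text
clock: 5.95
eef_pos: [0.6017, 0.0103, 0.1328]
orientation: [[0.19, 0.982, -0.004], [0.982, -0.19, -0.0], [-0.001, -0.004, -1.0]]
force: [-0.7, 0.2, 0.1]
width: 0.0599
gripper_force: 0.0
```

```bash
python3 - <<'E'
from h import *
rows(([.603,.0105,.075],down(-11)))
f=viewer.grab_frame("wrist"); P=cloud(f);X,Y,Z=P[...,0],P[...,1],P[...,2]
m=(abs(X-.6)<.08)&(abs(Y-.01)<.1)&(Z>.093)&(Z<.11); print(m.sum(),cv2.minAreaRect(P[m][:,:2].astype(np.float32)),np.median(Z[m]))
E
```

```text
t 5.95 tcp [0.6017 0.0103 0.1328] w 0.0599 F [-0.7  0.2  0.1]
[-0.2  0.1  0. ] [ 0.5  1.5 57.8]
4351 ((0.6041818857192993, 0.008706260472536087), (0.1206272542476654, 0.015896502882242203), 79.15184020996094) 0.10323922810854964
```

play_rows --plan '[[[0,0,0,-1,2,30,60],[0,0,0,-1,2,58,60],[0,0,0,-1,2,58,60],[0,0,0,-1,2,58,0],[0,0,0,-1,2,58,0],[0,0,0,-1,2,58,0],[0,0,0,-1,2,58,0],[0,0,0,-1,2,58,0]]]' --newtons 100

```text
clock: 7.0
eef_pos: [0.6058, 0.0091, 0.0791]
orientation: [[0.19, 0.982, 0.001], [0.982, -0.19, -0.0], [0.0, 0.001, -1.0]]
force: [-1.5, 0.0, 5.0]
width: 0.0119
gripper_force: 98.0
```

play_rows --plan '[[[0,0,0,0,0,-10,0],[0,0,0,0,0,-30,0],[0,0,0,0,0,-60,0],[0,0,0,0,0,-90,0],[0,0,0,0,0,-115,0],[0,0,0,0,0,-130,0],[0,0,0,0,0,-135,0],[0,0,0,0,0,-135,0]]]'

```text
clock: 8.0
eef_pos: [0.605, 0.0091, 0.2124]
orientation: [[0.19, 0.982, -0.001], [0.982, -0.19, -0.0], [-0.0, -0.001, -1.0]]
force: [-0.2, -0.6, -5.9]
width: 0.0122
gripper_force: 97.9
```

```bash
cat >> h.py <<'E'
C=np.array([.456,-.252,0]); b=np.radians(10.05); bx=np.array([np.cos(b),np.sin(b),0]); by=np.array([-np.sin(b),np.cos(b),0])
def pour(lx,ly,hz,tilt,psi=10.05):
    R=down(psi,tilt); return (C+lx*bx+ly*by+[0,0,hz]+.014*R[:,2],R)
E
python3 - <<'E'
from h import *
rows(pour(-.02,.005,.225,0),pour(-.02,.005,.205,0))
f=viewer.grab_frame("side"); save(f,"side2.png",scale=1.4)
E
```

```text
t 8.0 tcp [0.605  0.0091 0.2124] w 0.0122 F [-0.2 -0.6 -5.9]
[ -0.   0. -21.] [-287.2 -117.     1.5]
[ -0.   0. -21.] [-287.2 -117.    21.5]
```

View pics/side2.png

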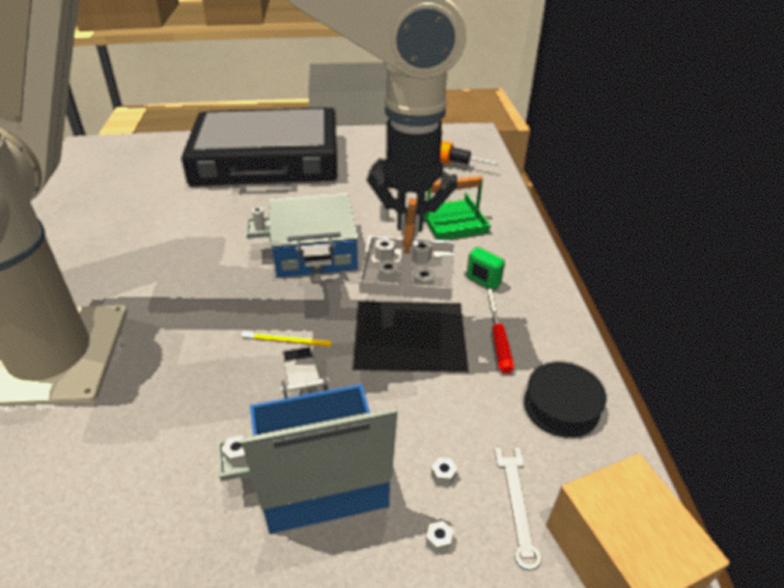

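The tray is lifted level with all 4 nuts, at (405,260), and the weight reading of 5.9 N agrees. I'll carry it over the bin.

play_rows --plan '[[[0,0,-1,-15,-6,0,0],[0,0,-4,-50,-20,0,0],[0,0,-8,-95,-39,0,0],[0,0,-12,-145,-59,0,0],[0,0,-15,-195,-79,0,0],[0,0,-18,-240,-98,0,0],[0,0,-20,-272,-111,0,0],[0,0,-21,-287,-117,0,0]]]'

```text
clock: 9.05
eef_pos: [0.4341, -0.2515, 0.2116]
orientation: [[-0.173, 0.985, -0.002], [0.985, 0.173, 0.001], [0.001, -0.002, -1.0]]
force: [0.5, 1.6, -4.5]
width: 0.0125
gripper_force: 97.9
```

```bash
python3 - <<'E'
from h import *
rows(*[pour(-.02,.005,.205,t) for t in (0,10,20,30,40)],pour(-.01,.005,.205,50),pour(-.0,.005,.205,58))
E
```

```text
t 9.05 tcp [ 0.4341 -0.2515  0.2116] w 0.0125 F [ 0.5  1.6 -4.5]
[-0.1 -0.1 -0.1] [ 0.7  1.5 20.6]
[ 9.9 -0.1 -0.1] [ 0.7 -1.  20.4]
[19.9 -0.1 -0.1] [ 0.7 -3.3 19.8]
[29.9 -0.1 -0.1] [ 0.7 -5.5 18.8]
[39.9 -0.1 -0.1] [ 0.7 -7.5 17.4]
[49.9 -0.1 -0.1] [ 0.7  0.7 15.6]
[57.9 -0.1 -0. ] [ 0.7  9.6 14. ]
```

play_rows --plan '[[[5,0,0,0,0,8,0],[10,0,0,0,-1,15,0],[15,0,0,0,-2,20,0],[20,0,0,0,-3,20,0],[24,0,0,0,-4,20,0],[28,0,0,0,-5,19,0],[31,0,0,0,-6,19,0],[34,0,0,0,-6,18,0]]]'

```text
clock: 10.05
eef_pos: [0.43, -0.2513, 0.1936]
orientation: [[-0.174, 0.815, -0.552], [0.985, 0.145, -0.097], [0.001, -0.561, -0.828]]
force: [-0.1, -0.3, -3.6]
width: 0.0118
gripper_force: 98.4
```

```bash
python3 - <<'E'
from h import *
print(np.round(readout.get_state()["q"],2))
rows(pour(-.02,.005,.205,40),pour(-.01,.005,.205,48),pour(-.0,.005,.205,57))
f=viewer.grab_frame("side"); save(f,"side3.png",scale=1.4)
E
```

```text
[-0.38  0.55  1.66 -0.3   1.46 -0.44]
t 10.05 tcp [ 0.43   -0.2513  0.1936] w 0.0118 F [-0.1 -0.3 -3.6]
[ 5.9 -0.   0. ] [-0.3 -3.3  1.4]
[13.9 -0.   0. ] [-0.3  3.1 -4.6]
[22.9 -0.   0. ] [ -0.3   9.3 -10.9]
```

View pics/side3.png

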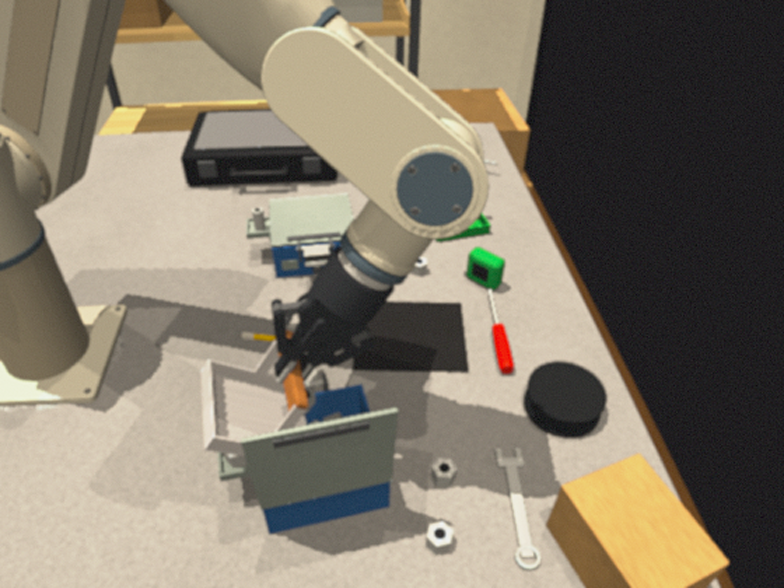

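The tray is tilted over the bin, at (240,410), and the nuts are sliding. I'll tilt it further.

play_rows --plan '[[[4,0,0,0,-2,1,0],[8,0,0,0,0,0,0],[12,0,0,0,2,-3,0],[16,0,0,0,5,-6,0],[20,0,0,0,8,-9,0],[23,0,0,0,9,-11,0],[23,0,0,0,9,-11,0],[23,0,0,0,9,-11,0]]]'

```text
clock: 11.1
eef_pos: [0.4433, -0.2491, 0.1984]
orientation: [[-0.174, 0.538, -0.825], [0.985, 0.095, -0.146], [0.0, -0.838, -0.546]]
force: [-0.9, -0.3, -2.6]
width: 0.0121
gripper_force: 98.7
```

```bash
python3 - <<'E'
from h import *
rows(pour(-.02,.005,.225,0),pour(-.01,.005,.205,30))
f=viewer.grab_frame("side")
g=viewer.grab_frame("top")
def cr(f,b,w,h): return cv2.resize(f["color"][b[1]:b[3],b[0]:b[2],::-1],(w,h),interpolation=cv2.INTER_CUBIC)
cv2.imwrite("pics/p4.png",np.hstack([cr(f,(130,220,300,390),400,400),cr(g,(320,180,440,300),400,400)]))
E
```

```text
t 11.1 tcp [ 0.4433 -0.2491  0.1984] w 0.0121 F [-0.9 -0.3 -2.6]
[-56.9  -0.   -0. ] [ -0.  -14.9  -0.2]
[-26.9  -0.   -0. ] [-0.   1.9  7.2]
```

View pics/p4.png

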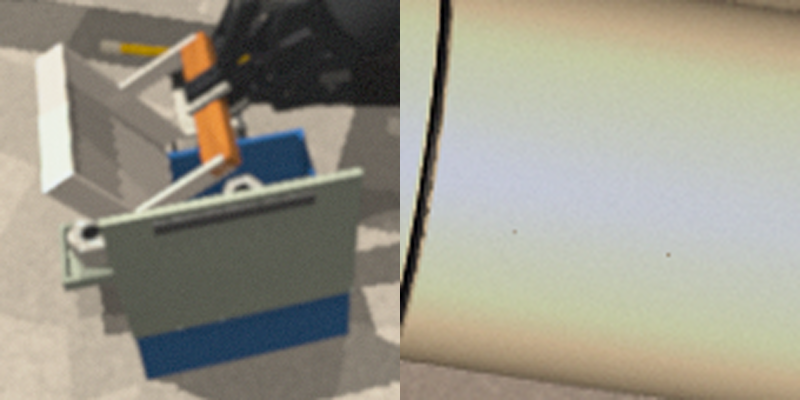

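Wrist weight is down to 2.6 N, so the tray is empty, and the crop shows a clear tray with a nut in the bin at (242,188). I'll level it and carry it back.

play_rows --plan '[[[-9,0,0,0,-2,0,0],[-18,0,0,0,-4,0,0],[-27,0,0,0,-7,0,0],[-36,0,0,0,-9,0,0],[-46,0,0,0,-12,0,0],[-56,0,0,0,-15,0,0],[-57,0,0,0,-15,0,0],[-57,0,0,0,-15,0,0]]]'

```text
clock: 12.2
eef_pos: [0.4351, -0.2508, 0.2117]
orientation: [[-0.173, 0.985, -0.001], [0.985, 0.173, -0.001], [-0.0, -0.001, -1.0]]
force: [0.4, 1.3, -2.2]
width: 0.0122
gripper_force: 98.6
```

```bash
python3 - <<'E'
from h import *
f=viewer.grab_frame("side"); P=cloud(f);X,Y,Z=P[...,0],P[...,1],P[...,2]
m=(f["color"].max(2)<45)&(abs(X-.6)<.14)&(abs(Y-.01)<.14)&(Z<.01)&(Z>-.005); m=cv2.morphologyEx(m.astype(np.uint8),cv2.MORPH_OPEN,np.ones((5,5)))>0
print(m.sum(),cv2.minAreaRect(P[m][:,:2].astype(np.float32)))
rows(([.606,.0095,.215],down(-8)),([.606,.0095,.08],down(-8)))
E
```

```text
161 ((0.5289445519447327, -0.04010883718729019), (0.05316351354122162, 0.025785913690924644), 86.3300552368164)
t 12.25 tcp [ 0.4356 -0.2507  0.2115] w 0.0119 F [-0.5  0.3 -2.6]
[-0.1  0.  18. ] [226.5 213.1  -3.9]
[-0.1  0.  18. ] [226.5 213.3 131.1]
```

play_rows --plan '[[[0,0,18,226,213,-4,0],[0,0,18,226,213,-4,0],[0,0,18,226,213,-4,0],[0,0,18,226,213,-4,0],[0,0,18,226,213,-4,0],[0,0,18,226,213,40,0],[0,0,18,226,213,80,0],[0,0,18,226,213,110,0]]]'

```text
clock: 13.25
eef_pos: [0.6054, 0.0106, 0.0983]
orientation: [[0.136, 0.991, -0.004], [0.991, -0.136, -0.001], [-0.001, -0.004, -1.0]]
force: [-0.0, -0.3, -1.9]
width: 0.0121
gripper_force: 98.6
```

```bash
python3 - <<'E'
from h import *
rows(([.606,.0095,.08],down(-8)))
f=viewer.grab_frame("side"); save(f,"side5.png",scale=1.4)
E
```

```text
t 13.25 tcp [0.6054 0.0106 0.0983] w 0.0121 F [-0.  -0.3 -1.9]
[-0.2  0.1  0.2] [-1.   0.8 18.3]
```

View pics/side5.png

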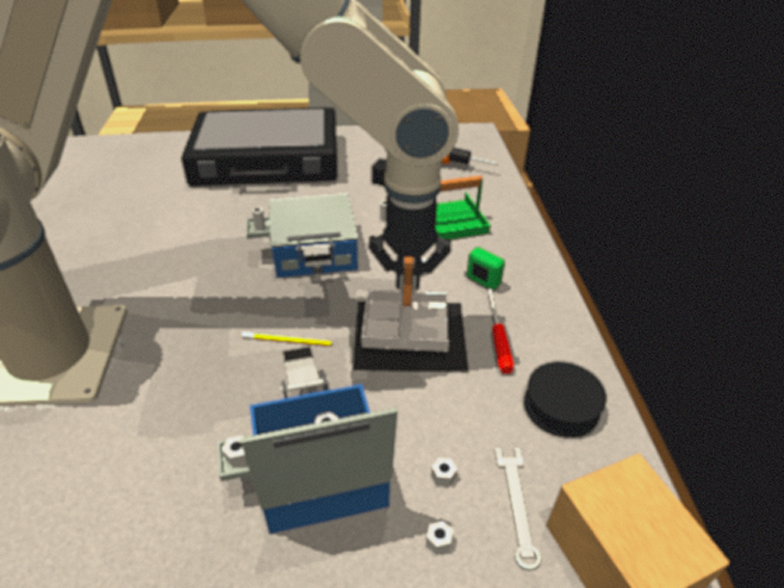

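The tray is empty and just above the mat, at (405,320). I'll lower it, release and lift away.

play_rows --plan '[[[0,0,0,-1,1,10,0],[0,0,0,-1,1,19,0],[0,0,0,-1,1,19,0],[0,0,0,-1,1,19,60],[0,0,0,-1,1,19,60],[0,0,0,-1,1,19,60],[0,0,0,-1,1,-40,60],[0,0,0,-1,1,-90,60]]]'

```text
clock: 14.3
eef_pos: [0.6065, 0.008, 0.1928]
orientation: [[0.139, 0.99, -0.0], [0.99, -0.139, -0.0], [-0.0, -0.0, -1.0]]
force: [0.2, -0.3, 1.5]
width: 0.0598
gripper_force: 0.0
```

```bash
python3 - <<'E'
from h import *
f=viewer.grab_frame("side"); g=viewer.grab_frame("top")
spots(f,"side","tray",.003);spots(f,"side","hex_s1",.012); spots(g,"top","hex_s1",.012)
P=cloud(f);X,Y,Z=P[...,0],P[...,1],P[...,2]
for c in [(.649,.187),(.627,-.275),(.60,-.367)]:
    for F in (f,g):
        P=cloud(F);X,Y,Z=P[...,0],P[...,1],P[...,2]
        m=(abs(X-c[0])<.05)&(abs(Y-c[1])<.045)&(Z>.018)&(Z<.03)
        q=P[m][:,:2].astype(np.float32)
        if len(q)>5: print(c,len(q),cv2.minEnclosingCircle(q))
rows(([.649,.187,.1],down(17)))
E
```

```text
side tray 0.93 [291. 234.] [ 0.503 -0.717  0.718] [0.608 0.019 0.003]
side tray 0.83 [323. 155.] [ 0.662 -0.011  0.25 ] [0.745 0.362 0.003]
side tray 0.47 [187. 155.] [0.352 0.245 0.096] [0.329 0.389 0.003]
side tray 0.33 [170. 322.] [ 0.36  -0.274  0.089] [ 0.34  -0.213  0.003]
side hex_s1 0.81 [318. 337.] [ 0.626 -0.284  0.023] [ 0.628 -0.277  0.012]
side hex_s1 0.45 [297. 193.] [0.642 0.168 0.013] [0.642 0.169 0.012]
top hex_s1 0.65 [195. 189.] [0.641 0.183 0.025] [0.644 0.185 0.012]
top hex_s1 0.48 [364. 172.] [ 0.62  -0.268  0.021] [ 0.622 -0.27   0.012]
top hex_s1 0.47 [398. 173.] [ 0.603 -0.359  0.021] [ 0.605 -0.362  0.012]
(0.649, 0.187) 89 ((0.6464999318122864, 0.1815740317106247), 0.018066713586449623)
(0.649, 0.187) 113 ((0.6476469039916992, 0.185074582695961), 0.016876833513379097)
(0.627, -0.275) 225 ((0.6257027983665466, -0.2771961987018585), 0.017411213368177414)
(0.627, -0.275) 98 ((0.626383900642395, -0.2767408490180969), 0.01690053939819336)
(0.6, -0.367) 268 ((0.6062542796134949, -0.3718154728412628), 0.017208797857165337)
(0.6, -0.367) 108 ((0.6043052673339844, -0.3677069842815399), 0.016802478581666946)
t 14.55 tcp [0.6062 0.008  0.1913] w 0.0599 F [-0.9  0.2 -0.8]
[  0.   0. -25.] [183.2  17.6  91.3]
```

play_rows --plan '[[[0,0,-25,183,18,0,75],[0,0,-25,183,18,0,75],[0,0,-25,183,18,20,75],[0,0,-25,183,18,40,75],[0,0,-25,183,18,40,75]]]'

```text
clock: 15.18
eef_pos: [0.6471, 0.1862, 0.1475]
orientation: [[-0.293, 0.956, -0.007], [0.956, 0.293, -0.002], [-0.0, -0.007, -1.0]]
force: [0.9, -0.9, 0.7]
width: 0.0751
gripper_force: 0.0
```

```bash
cat >> h.py <<'E'
def nut(c,cur,save_as=None):
    f=viewer.grab_frame("wrist"); P=cloud(f); X,Y,Z=P[...,0],P[...,1],P[...,2]
    m=(abs(X-c[0])<.04)&(abs(Y-c[1])<.04)&(Z>.019)&(Z<.03); q=P[m][:,:2].astype(np.float32)
    if save_as: save(f,save_as)
    (cx,cy),r=cv2.minEnclosingCircle(q); h=cv2.convexHull(q)[:,0]
    a=np.radians(np.arange(0,60,.5)); w=[max(np.ptp(h@np.array([np.cos(t+k*np.pi/3),np.sin(t+k*np.pi/3)])) for k in range(3)) for t in a]
    i=int(np.argmin(w)); psi=np.degrees(a[i]); mid=cv2.minAreaRect(q)
    cands=[psi+60*k for k in range(-3,4)]; p=min(cands,key=lambda t:abs(t-cur))
    print(len(q),(cx,cy),r,"flats w",w[i],"psi",p,np.median(Z[m])); return (cx,cy),p
E
python3 - <<'E'
from h import *
c,p=nut((.647,.185),17)
rows(([*c,.008],down(p)))
E
```

```text
969 (0.6494976282119751, 0.18207086622714996) 0.01728176139295101 flats w 0.03040714487407485 psi -2.5 0.0234316921487499
t 15.225 tcp [0.6481 0.1858 0.1491] w 0.0748 F [-0.1 -1.3  0.4]
[-0.3  0.  19.5] [ -3.9   0.9 141.1]
```

play_rows --plan '[[[0,0,10,-4,1,40,75],[0,0,19.5,-4,1,90,75],[0,0,19.5,-4,1,130,75],[0,0,19.5,-4,1,142,75],[0,0,19.5,-4,1,142,0],[0,0,19.5,-4,1,142,0],[0,0,19.5,-4,1,142,0],[0,0,19.5,-4,1,142,0]]]' --newtons 50

```text
clock: 16.23
eef_pos: [0.6534, 0.1836, 0.0117]
orientation: [[0.043, 0.999, 0.004], [0.999, -0.043, 0.001], [0.001, 0.004, -1.0]]
force: [-0.4, -0.4, 7.2]
width: 0.0288
gripper_force: 50.3
```

```bash
python3 - <<'E'
from h import *
p=C+.02*by+[0,0,.18]
rows((p,down(10)),(p-[0,0,.085],down(10)))
E
```

```text
t 16.225 tcp [0.6534 0.1836 0.0117] w 0.0288 F [-0.4 -0.4  7.2]
[  0.2  -0.  -12.5] [-424.  -182.3 -169.4]
[  0.2  -0.  -12.5] [-424.  -182.6  -84.4]
```

play_rows --plan '[[[0,0,0,0,0,-60,0],[0,0,0,0,0,-120,0],[0,0,0,-20,-10,-170,0],[0,0,-12.5,-424,-182,-172,0],[0,0,-12.5,-424,-182,-172,0],[0,0,-12.5,-424,-182,-172,0],[0,0,-12.5,-424,-182,-172,0],[0,0,-12.5,-424,-182,-172,0]]]'

```text
clock: 17.23
eef_pos: [0.5056, -0.1199, 0.1817]
orientation: [[-0.175, 0.985, 0.002], [0.985, 0.175, -0.001], [-0.001, 0.002, -1.0]]
force: [1.1, -1.5, 0.1]
width: 0.0281
gripper_force: 49.9
```

```bash
python3 - <<'E'
from h import *
p=C+.02*by+[0,0,.18]
rows((p,down(10)),(p-[0,0,.095],down(10)))
E
```

```text
t 17.225 tcp [ 0.5056 -0.1199  0.1817] w 0.0281 F [ 1.1 -1.5  0.1]
[0.1 0.1 0.1] [-101.4  -71.9    1.7]
[0.1 0.1 0.1] [-101.4  -72.1   96.7]
```

play_rows --plan '[[[0,0,0,-96,-69,0,0],[0,0,0,-96,-69,0,0],[0,0,0,-96,-69,20,0],[0,0,0,-96,-69,70,0],[0,0,0,-96,-69,94,0],[0,0,0,-96,-69,94,50],[0,0,0,-96,-69,94,50],[0,0,0,-96,-69,94,50]]]'

```text
clock: 18.23
eef_pos: [0.4561, -0.2253, 0.0882]
orientation: [[-0.174, 0.985, 0.003], [0.985, 0.174, -0.001], [-0.002, 0.002, -1.0]]
force: [0.1, -0.9, 0.6]
width: 0.0502
gripper_force: 0.0
```

```bash
python3 - <<'E'
from h import *
rows(([.626,-.277,.18],down(-24)))
E
```

```text
t 18.225 tcp [ 0.4561 -0.2253  0.0882] w 0.0502 F [ 0.1 -0.9  0.6]
[ 0.2  0.1 34. ] [-80.8 158.5 -91.3]
```

play_rows --plan '[[[0,0,0,0,0,-60,60],[0,0,0,0,30,-91,75],[0,0,0,0,92,-91,75],[0,0,0,0,154,-91,75],[0,0,11,-30,158,-80,75],[0,0,22,-80,158,-60,75],[0,0,34,-80,158,-50,75],[0,0,34,-80,158,-50,75]]]'

```text
clock: 19.23
eef_pos: [0.6242, -0.2763, 0.1366]
orientation: [[0.407, 0.914, -0.001], [0.914, -0.407, 0.0], [0.0, -0.001, -1.0]]
force: [0.4, 0.2, -0.2]
width: 0.0752
gripper_force: 0.0
```

```bash
python3 - <<'E'
from h import *
c,p=nut((.626,-.277),-24)
rows(([*c,.008],down(p)))
f=viewer.grab_frame("side"); save(f,"side6.png",scale=1.4)
E
```

```text
1055 (0.6274710893630981, -0.27748826146125793) 0.017155824229121208 flats w 0.030485900201327742 psi -39.5 0.023385637755029626
t 19.275 tcp [ 0.6246 -0.276   0.1373] w 0.0753 F [-0.3 -0.8  0.3]
[ 0.  -0.  15.6] [ -0.2   3.2 129.3]
```

View pics/side6.png

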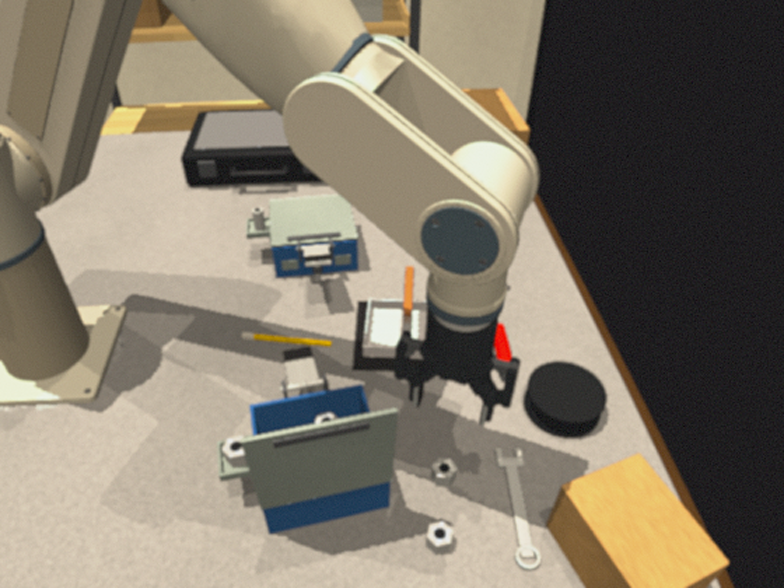

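The tray sits on its mat at (395,330), and two strays are left at (444,468) and (440,535). I'll grasp the nearer one.

play_rows --plan '[[[0,0,8,0,3,40,75],[0,0,15.6,0,3,90,75],[0,0,15.6,0,3,120,75],[0,0,15.6,0,3,129,75],[0,0,15.6,0,3,129,0],[0,0,15.6,0,3,129,0],[0,0,15.6,0,3,129,0],[0,0,15.6,0,3,129,0]]]'

```text
clock: 20.32
eef_pos: [0.6287, -0.2779, 0.0099]
orientation: [[0.637, 0.771, 0.003], [0.771, -0.637, -0.001], [0.001, 0.003, -1.0]]
force: [0.2, -0.7, 7.7]
width: 0.0289
gripper_force: 50.5
```

```bash
python3 - <<'E'
from h import *
# waypoints: up, aligned beside the bin at ly .02, over the bin, down
rows(([.626,-.276,.19],down(10)),(C+.165*bx+.025*by+[0,0,.19],down(10)),(C-.03*bx+.025*by+[0,0,.19],down(10)),(C-.03*bx+.025*by+[0,0,.088],down(10)))
E
```

```text
t 20.325 tcp [ 0.6287 -0.2779  0.0099] w 0.0289 F [ 0.2 -0.7  7.7]
[  0.2   0.  -49.6] [-1.000e-01 -2.700e+00 -1.801e+02]
[  0.2   0.  -49.6] [  52.   -61.2 -180.3]
[  0.2   0.  -49.6] [ -96.5 -187.6 -180.8]
[  0.2   0.  -49.6] [ -96.6 -187.9  -78.8]
```

play_rows --plan '[[[0,0,0,0,0,-60,0],[0,0,-10,0,0,-120,0],[0,0,-20,10,-20,-170,0],[0,0,-30,50,-55,-181,0],[0,0,-40,52,-61,-181,0],[0,0,-49.6,10,-97,-181,0],[0,0,-49.6,-40,-140,-181,0],[0,0,-49.6,-90,-182,-181,0]]]'

```text
clock: 21.32
eef_pos: [0.4342, -0.2296, 0.1892]
orientation: [[-0.175, 0.984, 0.001], [0.984, 0.175, -0.001], [-0.001, 0.001, -1.0]]
force: [-0.3, -0.7, -0.4]
width: 0.0288
gripper_force: 49.9
```

```bash
python3 - <<'E'
from h import *
rows((C-.025*bx+.025*by+[0,0,.19],down(10)),(C-.025*bx+.025*by+[0,0,.088],down(10)))
E
```

```text
t 21.325 tcp [ 0.4342 -0.2296  0.1892] w 0.0288 F [-0.3 -0.7 -0.4]
[0.  0.1 0.1] [-0.8 -7.4 -0.8]
[0.  0.1 0.1] [ -0.7  -7.5 101.2]
```

play_rows --plan '[[[0,0,0,0,2,50,0],[0,0,0,0,2,95,0],[0,0,0,0,2,100,0],[0,0,0,0,2,100,45],[0,0,0,0,2,100,45],[0,0,0,0,2,60,45],[0,0,0,0,2,0,45],[0,0,0,0,2,-50,60]]]'

```text
clock: 22.32
eef_pos: [0.4385, -0.2295, 0.2424]
orientation: [[-0.175, 0.985, 0.003], [0.985, 0.175, -0.002], [-0.002, 0.003, -1.0]]
force: [0.4, 0.4, -0.6]
width: 0.0595
gripper_force: 0.0
```

```bash
python3 - <<'E'
from h import *
rows((C+.18*bx+.02*by+[0,0,.24],down(10)),([.605,-.369,.24],down(-31)),([.605,-.369,.15],down(-31)))
g=viewer.grab_frame("side"); spots(g,"side","hex_s1",.012)
def cr(f,b,w,h): return cv2.resize(f["color"][b[1]:b[3],b[0]:b[2],::-1],(w,h),interpolation=cv2.INTER_CUBIC)
E
```

```text
t 22.325 tcp [ 0.4385 -0.2295  0.2424] w 0.0595 F [ 0.4  0.4 -0.6]
[0.2 0.1 0.1] [ -5.2 193.3   3. ]
[ 0.2  0.1 41.1] [-166.4  139.6    3.2]
[ 0.2  0.1 41.1] [-166.2  139.4   93.2]
side hex_s1 0.62 [312. 386.] [ 0.6   -0.38   0.025] [ 0.602 -0.374  0.012]
```

play_rows --plan '[[[0,0,0,0,60,3,70],[0,0,0,0,120,3,70],[0,0,0,-10,180,3,70],[0,0,0,-60,170,3,70],[0,0,0,-110,155,3,70],[0,0,0,-160,140,10,70],[0,0,0,-166,140,40,70],[0,0,0,-166,140,70,70]]]'

```text
clock: 23.42
eef_pos: [0.6045, -0.3697, 0.1686]
orientation: [[-0.173, 0.985, 0.001], [0.985, 0.173, -0.001], [-0.001, 0.001, -1.0]]
force: [-0.2, 1.9, 0.1]
width: 0.0701
gripper_force: 0.0
```

```bash
python3 - <<'E'
from h import *
c,p=nut((.605,-.369),45)
d=np.array(c)-C[:2]; print(d@bx[:2],d@by[:2])
rows(([*c,.13],down(p)),([*c,.009],down(p)))
E
```

```text
850 (0.6074200868606567, -0.3714730143547058) 0.017315322533249855 flats w 0.03037970680673263 psi 38.0 0.023389766297776532
0.1282477337939557 -0.14406374505962016
t 23.475 tcp [ 0.6023 -0.3677  0.1637] w 0.0704 F [-2.5  0.8 -3.2]
[ -0.2  -0.3 -28. ] [-4.7  4.5 33.7]
[ -0.2  -0.3 -28. ] [ -5.2   5.  154.7]
```

play_rows --plan '[[[0,0,-10,-5,5,0,60],[0,0,-20,-5,5,20,60],[0,0,-28,-5,5,34,60],[0,0,-28,-5,5,60,60]]]'

```text
clock: 23.98
eef_pos: [0.6115, -0.3727, 0.1103]
orientation: [[-0.618, 0.786, 0.003], [0.786, 0.618, -0.002], [-0.003, 0.001, -1.0]]
force: [-0.2, -0.0, 0.8]
width: 0.0601
gripper_force: 0.0
```

```bash
python3 - <<'E'
from h import *
rows(([.6074,-.3715,.009],down(38)))
E
```

```text
t 23.975 tcp [ 0.6115 -0.3727  0.1103] w 0.0601 F [-0.2 -0.   0.8]
[0.1 0.2 0.2] [  3.8  -2.6 101.3]
```

play_rows --plan '[[[0,0,0,3,-2,40,60],[0,0,0,3,-2,80,60],[0,0,0,3,-2,100,60],[0,0,0,3,-2,101,60],[0,0,0,3,-2,101,0],[0,0,0,3,-2,101,0],[0,0,0,3,-2,101,0],[0,0,0,3,-2,101,0]]]'

```text
clock: 24.98
eef_pos: [0.6083, -0.3721, 0.0099]
orientation: [[-0.616, 0.788, 0.003], [0.788, 0.616, -0.002], [-0.003, 0.001, -1.0]]
force: [-0.2, -0.3, 7.5]
width: 0.029
gripper_force: 50.4
```

```bash
python3 - <<'E'
from h import *
q=C+.025*by
rows(([.61,-.37,.25],down(10)),(q+.17*bx+[0,0,.25],down(10)),(q+.02*bx+[0,0,.25],down(10)),(q+.02*bx+[0,0,.088],down(10)))
E
```

```text
t 24.975 tcp [ 0.6083 -0.3721  0.0099] w 0.029 F [-0.2 -0.3  7.5]
[ 0.1  0.2 28. ] [-1.000e-01  2.900e+00 -2.401e+02]
[ 0.1  0.2 28. ] [ 130.   116.2 -240.4]
[ 0.1  0.2 28. ] [ 200.4  -16.3 -240.8]
[ 0.1  0.2 28. ] [200.9 -16.5 -78.8]
```

play_rows --plan '[[[0,0,0,0,0,-60,0],[0,0,0,0,0,-120,0],[0,0,0,0,0,-180,0],[0,0,0,0,0,-240,0],[0,0,10,40,40,-240,0],[0,0,20,80,80,-240,0],[0,0,28,120,114,-240,0],[0,0,28,140,98,-240,0]]]'

```text
clock: 25.98
eef_pos: [0.5987, -0.1972, 0.2483]
orientation: [[-0.177, 0.984, 0.001], [0.984, 0.177, 0.0], [0.0, 0.001, -1.0]]
force: [-0.3, -0.7, -0.5]
width: 0.0287
gripper_force: 49.8
```

```bash
python3 - <<'E'
from h import *
q=C+.025*by
rows((q+.02*bx+[0,0,.24],down(10)),(q+.02*bx+[0,0,.088],down(10)))
E
```

```text
t 25.975 tcp [ 0.5987 -0.1972  0.2483] w 0.0287 F [-0.3 -0.7 -0.5]
[ 0.1 -0.   0.2] [  -3.8 -130.1    8.1]
[ 0.1 -0.   0.2] [  -3.8 -130.3  160.1]
```

play_rows --plan '[[[0,0,0,-3,-62,8,0],[0,0,0,-3,-124,10,0],[0,0,0,-3,-126,60,0],[0,0,0,-3,-126,115,0],[0,0,0,-3,-126,159,0],[0,0,0,-3,-126,159,0],[0,0,0,-3,-126,159,45],[0,0,0,-3,-126,159,45]]]'

```text
clock: 26.98
eef_pos: [0.4759, -0.2263, 0.0909]
orientation: [[-0.174, 0.985, 0.004], [0.985, 0.174, -0.002], [-0.002, 0.003, -1.0]]
force: [-0.1, -0.4, -0.1]
width: 0.0447
gripper_force: 0.0
```

play_rows --plan '[[[0,0,0,0,0,-60,45],[0,0,0,0,0,-120,45],[0,0,0,30,0,-180,0],[0,0,0,90,0,-180,0],[0,0,0,150,0,-180,0],[0,0,0,170,0,-180,0],[0,0,0,170,0,-180,0]]]'

```text
clock: 27.85
eef_pos: [0.4449, -0.0571, 0.2704]
orientation: [[-0.177, 0.984, 0.003], [0.984, 0.177, -0.001], [-0.001, 0.003, -1.0]]
force: [-0.7, -0.7, -0.1]
width: 0.0002
gripper_force: 0.0
```

```bash
python3 - <<'E'
from h import *
f=viewer.grab_frame("side"); g=viewer.grab_frame("top")
spots(f,"side","hex_s1",.012); spots(g,"top","hex_s1",.012); spots(g,"top","tray",.003)
P=cloud(g);X,Y,Z=P[...,0],P[...,1],P[...,2]
d=P-C; lx=d@bx; ly=d@by
m=(abs(lx)<.09)&(ly<-.03)&(ly>-.13)&(Z>.1)&(Z<.235)
for z in (.12,.16,.2,.225):
    k=m&(abs(Z-z)<.006); print(z,k.sum(), np.percentile(ly[k],[5,50,95]).round(3) if k.any() else "", np.percentile(lx[k],[2,98]).round(3) if k.any() else "")
k=(abs(lx)<.074)&(abs(ly)<.074)&(Z<.11); print("max z in bin",np.percentile(Z[k],[50,95,99]))
def cr(f,b,w,h): return cv2.resize(f["color"][b[1]:b[3],b[0]:b[2],::-1],(w,h),interpolation=cv2.INTER_CUBIC)
cv2.imwrite("pics/p7.png",np.hstack([cr(f,(130,190,350,410),400,400),cr(g,(230,150,430,350),400,400)]))
rows((C+.0*by+[0,0,.26],down(10)))
E
```

```text
side hex_s1 0.41 [231. 306.] [ 0.475 -0.347  0.222] [ 0.463 -0.19   0.012]
top tray 0.68 [130. 163.] [0.748 0.356 0.   ] [0.747 0.356 0.003]
top tray 0.56 [261. 196.] [0.598 0.015 0.007] [0.599 0.015 0.003]
top tray 0.48 [126. 217.] [0.59  0.366 0.04 ] [0.599 0.378 0.003]
0.12 142 [-0.084 -0.082 -0.081] [-0.078  0.077]
0.16 163 [-0.088 -0.086 -0.084] [-0.078  0.076]
0.2 183 [-0.091 -0.09  -0.088] [-0.078  0.075]
0.225 274 [-0.097 -0.093 -0.09 ] [-0.078  0.076]
max z in bin [0.00530959 0.06428286 0.07048676]
t 28.1 tcp [ 0.4451 -0.059   0.269 ] w -0.0001 F [ 0.2 -0.5 -0.1]
[ 0.  0. -0.] [-191.9  -22.6    9. ]
```

View pics/p7.png

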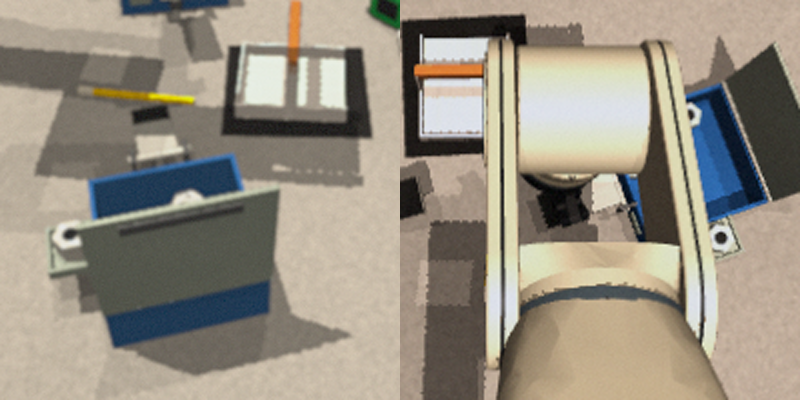

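The left panel shows the lid standing open and the tray resting empty on the mat. The right panel shows the arm hiding part of the bin. I'll look straight into the bin with the wrist camera before shutting it.

play_rows --plan '[[[0,0,0,-60,-10,-10,0],[0,0,0,-120,-22,-30,0],[0,0,0,-170,-22,-30,0],[0,0,0,-170,-22,-30,0]]]'

```text
clock: 28.6
eef_pos: [0.4529, -0.2334, 0.2988]
orientation: [[-0.169, 0.986, 0.001], [0.986, 0.169, -0.001], [-0.001, 0.001, -1.0]]
force: [-0.2, 1.1, -0.3]
width: 0.0002
gripper_force: 0.0
```

```bash
python3 - <<'E'
from h import *
f=viewer.grab_frame("wrist"); save(f,"w8.png")
spots(f,"wrist","hex_s1",.02)
P=cloud(f);d=P-C; lx=d@bx; ly=d@by; Z=P[...,2]
k=(abs(lx)<.07)&(abs(ly)<.07)&(Z>.01)&(Z<.12); print(k.sum(),np.percentile(Z[k],[50,95,99.5]))
rows((C-.15*by+[0,0,.27],down(10)),(C-.15*by+[0,0,.18],down(10)),(C+.0*by+[0,0,.18],down(10)))
E
```

```text
wrist hex_s1 0.69 [247. 174.] [ 0.409 -0.24   0.033] [ 0.408 -0.242  0.02 ]
wrist hex_s1 0.65 [295. 170.] [ 0.468 -0.22   0.057] [ 0.471 -0.226  0.02 ]
wrist hex_s1 0.57 [277. 167.] [ 0.447 -0.226  0.027] [ 0.447 -0.227  0.02 ]
2996 [0.02973396 0.05710866 0.05936388]
t 28.7 tcp [ 0.4521 -0.2301  0.2981] w -0.0001 F [0.7 0.5 1.2]
[-0.1 -0.1 -0.1] [-172.3    0.5   27.9]
[-0.1 -0.1 -0.1] [-172.4    0.6  117.9]
[-0.1 -0.1 -0.1] [-22.4   0.2 118.1]
```

View pics/w8.png

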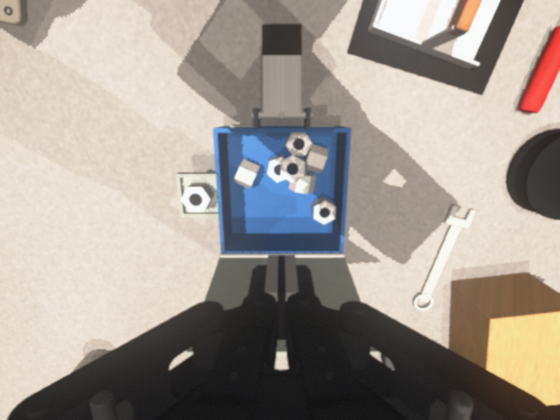

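The wrist view shows all 7 nuts in the bin, at (299,143), (316,158), (279,170), (292,168), (302,185), (247,173) and (324,212). They top out at about 0.06 m, below the rim. I'll shut the lid from outside.

play_rows --plan '[[[0,0,0,-60,0,0,0],[0,0,0,-120,0,0,0],[0,0,0,-172,0,0,0],[0,0,0,-176,0,0,0],[0,0,0,-176,0,50,0],[0,0,0,-176,0,100,0],[0,0,0,-176,0,115,0],[0,0,0,-176,0,115,0]]]'

```text
clock: 29.7
eef_pos: [0.4834, -0.4015, 0.1836]
orientation: [[-0.175, 0.985, -0.001], [0.985, 0.175, 0.001], [0.001, -0.001, -1.0]]
force: [-0.2, 0.0, 0.4]
width: 0.0001
gripper_force: 0.0
```

play_rows --plan '[[[0,0,0,20,0,0,0],[0,0,0,40,0,0,0],[0,0,0,60,0,0,0],[0,0,0,80,0,0,0],[0,0,0,100,0,0,0],[0,0,0,120,0,0,0],[0,0,0,140,0,0,0],[0,0,0,150,0,0,0]]]'

```text
clock: 30.7
eef_pos: [0.4568, -0.2534, 0.1836]
orientation: [[-0.175, 0.985, -0.001], [0.985, 0.175, 0.0], [0.001, -0.0, -1.0]]
force: [0.3, -0.3, -0.1]
width: 0.0002
gripper_force: 0.0
```

play_rows --plan '[[[0,0,0,0,0,-60,0],[0,0,0,0,0,-120,0],[0,0,0,0,0,-120,0],[0,0,0,0,0,-120,0]]]'

```text
clock: 31.2
eef_pos: [0.457, -0.2547, 0.3034]
orientation: [[-0.174, 0.985, -0.0], [0.985, 0.174, -0.0], [-0.0, -0.0, -1.0]]
force: [-1.0, 1.0, -0.8]
width: -0.0
gripper_force: 0.0
```

```bash
python3 - <<'E'
from h import *
f=viewer.grab_frame("side"); save(f,"side9.png",scale=1.4)
w=viewer.grab_frame("wrist"); spots(w,"wrist","right_pad",.106); spots(f,"side","right_pad",.106)
g=viewer.grab_frame("side"); spots(g,"side","tray",.003); rows()
E
```

```text
wrist right_pad 0.66 [283.   9.] [ 0.428 -0.085  0.106] [ 0.428 -0.085  0.106]
side right_pad 0.74 [209. 240.] [ 0.425 -0.088  0.104] [ 0.425 -0.09   0.106]
side tray 0.94 [321. 155.] [0.741 0.359 0.005] [0.741 0.362 0.003]
side tray 0.82 [289. 236.] [ 0.594 -0.052  0.068] [0.603 0.014 0.003]
t 31.5 tcp [ 0.4568 -0.2548  0.3026] w 0.0002 F [-0.6  1.2 -0.8]
```

View pics/side9.png

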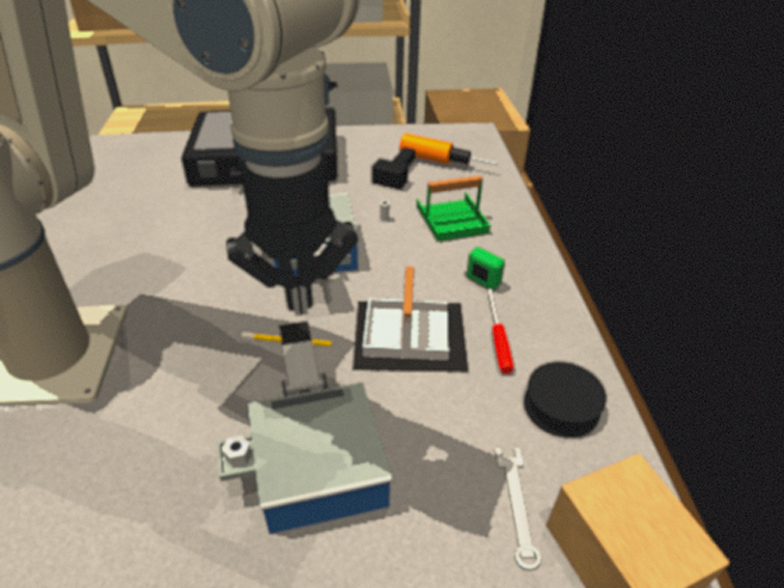

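The lid is shut around (320,450) and the lever is up, with its pad at 0.105 m. The empty tray is flat on the mat at (405,330), no strays are left on the bench, and the arm is clear.

```bash
python3 -c "
from bench import order; print(order.close_job())"
```

```text
the job is handed in; nothing more can be done
None
```

I handed the job in: all 7 hex nuts (4 from the tray, 3 strays) are in the right-hand bin, that bin is shut with its lever up, and the empty tray is flat on its mat; the hand-in returned no verdict.

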